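# Set the ink mixer to speed four and start it

## Robot

A 7-joint arm with a two-finger parallel gripper is mounted at the origin on the work surface. World frame = base frame: x ahead of the robot, y to its left, z up, the work surface at z = 0. Lengths are in m, angles in rad, forces in N, time in s.
With the tool pointing down it reaches from about 0.425 to 0.925 m from the base axis. Payload 6.8 kg.
Tool frame: the origin (TCP) lies at the very end of the fingers, on their centre line; the grasp point (between the pads) lies 19 mm behind it; z points along the fingers, y is the line along which they close (so a half turn about z gives the same grasp; the last joint's range is limited). The gripper opens to 85 mm and grips with 20 to 120 N. Pads are 22 mm wide; open, the fingers measure 114 mm over their backs; the gripper's body (76 mm by 85 mm) begins 54 mm behind the grasp point. The pads swing forward as they close: fully open they stand 13 mm farther back than shut.
Start: joints at [-1.455, 0.477, 0.022, 1.555, -0.011, 1.109, -0.083], TCP at [0.15, 0.658, 0.231] pointing down, gripper open.
Joint ranges: [-2.96, 2.96], [-0.34, 2.1], [-1.41, 1.46], [0.24, 2.44], [-1.37, 4.51], [0.17, 1.92], [-2.96, 2.96]. Speed limits (rad/s): [2.39, 2.39, 3.14, 3.14, 3.14, 3.14, 3.14].

## Interface

Orientations are given as a rotation vector (axis times angle).
In Python, from bench import get_obs, viewer, r gives the robot as it stands. The module is installed in compiled form; this text tells all that it offers.
- The arm moves only by the tool play_rows, never from a script. Its argument "commands" is a list that holds one entry, the list of rows, each a list of 5 numbers: the gripper's target within -1 to 1 (shut at 1, half-way at 0, fully open at -1), then the shift along the tool's x, y, z scaled (see below), then the turn about the tool's z scaled (see below). A call has 1 to 12 rows; each row is the pose to reach, as a shift and turn from the pose commanded when the call began, along the tool's axes at that moment; what a row does not reach only later rows make up. The controller multiplies each number of a shift by 0.2 m and each number of a turn by pi/2 rad. A row lasts 1/12 s, in which the tool goes at most 41.7 mm and 7.16 degrees, less where a joint would pass 70% of its speed; a pose out of reach is approached as far as the arm can. A call with a number of a shift or a turn outside -1 to 1 is refused whole. A call with a gripper value outside its range is refused whole. The fingers move at their own pace and stop on an object; "grip_force" is the grip in N (left out, the last holds). Time passes only in rows, so rows that repeat a pose let the fingers close. It gives the time, the measured TCP pose, the force, the opening and the grip force at its end, in the units of the state.
- get_obs(): the state, without advancing time (a new reading comes with each control period).
- viewer.grab_frame(name): name is "side" or "top"; returns a dict with "pixels" (384x512x3 uint8, red, green, blue), "fovy" (degrees; the focal length in pixels is half the picture's height over the tangent of half this angle, whatever the lens; pixels are square), "cx", "cy" (the principal point, pixels), "world_to_cam" (4x4, takes a point from world to camera coordinates). Camera axes: x right, y up, looking along -z (the intrinsics and any distortion apply to the point x, -y, -z); pixel columns grow to the right and rows downward; lengths in m; the calibration is good to about 2 mm. A picture is of the moment at which its call begins. There is no depth.
- r.hand_in(): hands the job in; it is judged then, once.
Trained networks look in a picture, given as the dict that the camera call returned (one of the last four; its "shot" number tells which), for a name from the list of things; names that differ only in an ending like _2 or _b are one class to them, and where a whole thing is asked for, a point or a joint stands for the part that bears it (a point fixed in the world has none). Each returns a list of dicts, best first, with "score" (0 to 1); they miss things now and then, are a little off and sometimes report something else, mostly with a low value. They report only what shows in the picture. A call takes as long as a camera call.
- viewer.trace(picture, thing): "pixels" (384x512 bool, what is visible of it) and "rect" ([left, top, right, bottom] in pixels, round what is visible of it).
The state is a dict: "clock": time; "joints": joint angles; "qvel": joint speeds; "tau": joint torques, N m; "tcp_pos": TCP position; "orientation": TCP orientation; "contact_force": force on the tool from outside, world axes, zero at the start; "moment": the same for the moment, N m; "grip_width": finger opening in m; "gripper_force": force on a finger pad.
Only numpy, scipy, OpenCV 4.12 (cv2) and the standard library are available. Lean on these libraries where they do the work, as an engineer would, in place of code of your own. Each camera call takes 0.05 s, during which the arm holds its last target. There are 200 camera calls.

## Task

With a light fingertip push, not a grip, turn the ink mixer's speed selector clockwise, counting its clicks, until its pointer rests at the fourth speed (the mark with four pips, four clicks from the red off bar). Only then press the green start button right down and let it go, with the selector still at four. Leave the ink jar, the tape roll and the spatula where they are.

Things in the scene. Friction and masses are not known exactly. Their poses are not given: they have to be found in the camera images.
- mixer: Bench roller mixer, fixed: a blue box 220 mm (x) by 420 mm (y) by 70 mm high, origin at the centre of its underside on the table; its front (-x) faces roughly to the robot. Its right half (-y) is a flat aluminium panel with selector and start button; its left half carries two rollers with a tub lying on them, all at y > 60 mm and up to 175 mm above the table.
- dial_axis (a point): Point on the mixer's panel (70 mm above the table) on the selector's upright axis, at x 0, y -115 mm in the mixer's frame; it does not turn with the selector and has the mixer's axes.
- pointer_tip (a point): Outer end of the selector's pointer arm, 48 mm from the axis, 20 mm above the panel; turns with it. The selector is a flat grey disc, radius 28 mm, 11 mm high, with a black pointer arm, white line on top, reaching 48 mm out on the pointer side (12 mm behind the axis). The arm is 14 mm wide; its upright sides, 7 to 33 mm above the panel, stand free for a fingertip to push.
- speed_dial (a joint): Selector angle, rad, growing clockwise from above. 0 = off: pointer to the mixer's +y, at a red bar. Then a click each 0.524 rad (30 deg): speeds 1 to 6, each marked by as many black pips; 3 points to +x, 6 to -y; stops just beyond off and 6. Starts in off, 1 or 2. About 4 N at the pointer's end takes it over the hump half-way between clicks; it then snaps ahead into the next and stays there.
- start_button_top (a point): Centre of the top of the green start button, 30 mm in diameter, on a black housing at x 0, y 0 of the mixer's frame (115 mm to the left of the selector's axis); pressed straight down, travel 6 mm.
- start_button (a joint): Travel of the start button in m, 0 = up, 0.006 = fully down; a spring of about 5 N at full travel brings it back up.
- ink_jar: Loose closed jar of ink, 68 mm in diameter, 85 mm high, to the right (-y) of the mixer; origin at the centre of its underside. To be left alone.
- tape_roll: Loose roll of tape lying flat, 90 mm in diameter, 25 mm high, beyond the mixer (+x); origin at the centre of its underside. To be left alone.
- ink_spatula: Loose ink spatula lying on the table in front of the mixer, between it and the robot. To be left alone.

How it is judged:
By the outcome, as a careful person would: the job done as asked, in the order asked, and still so for the second after the job is handed in, with the robot touching nothing.
It also fails if it takes over 54 s, if anything falls off the work surface, if the arm or the gripper's body presses on something with over 40 N, if the wrist force passes 120 N, or if a joint passes its speed limit or range.

## Working session

There is one attempt and no reset: what is moved stays moved. The work goes in short steps, Python scripts to look and compute and a tool call to move; the robot and the scene stay as the last step left them, time stands still between calls to the robot, and variables do not carry over. Pictures are saved under pics/ and viewed, at most 10 in all, crops included, and the job is handed in when it is done.

Besides the shell and the picture viewer there is one more tool, called as name([rows], argument=value, ...), one row to a line, values as JSON. play_rows: Moves the arm, as the interface text tells. Shifts and turns lie within -1 to 1; 1 stands for 0.2 m of shift or pi/2 rad of turn. Its arguments: {"type":"object","properties":{"commands":{"type":"array","items":{"type":"array","items":{"type":"array","items":{"type":"number","minimum":-1,"maximum":1}}}},"grip_force":{"type":"number"}},"required":["commands"]}

```bash
mkdir -p pics; cat > h.py <<'E'
from bench import get_obs, viewer, r
import numpy as np, cv2
def px(d,P):
    P=np.atleast_2d(P); M=np.array(d["world_to_cam"]); c=P@M[:3,:3].T+M[:3,3]
    h=d["pixels"].shape[0]; f=h/2/np.tan(np.radians(d["fovy"])/2)
    return np.c_[d["cx"]-f*c[:,0]/c[:,2], d["cy"]+f*c[:,1]/c[:,2]]
def ray(d,u,v,z):
    M=np.array(d["world_to_cam"]); h=d["pixels"].shape[0]; f=h/2/np.tan(np.radians(d["fovy"])/2)
    w=M[:3,:3].T@np.array([(u-d["cx"])/f,-(v-d["cy"])/f,-1]); o=-M[:3,:3].T@M[:3,3]
    return o+w*(z-o[2])/w[2]
def save(d,n,s=1.5): cv2.imwrite("pics/"+n,cv2.resize(d["pixels"][:,:,::-1],None,fx=s,fy=s,interpolation=cv2.INTER_CUBIC))
E
python3 - <<'E'
from h import *
o=get_obs(); print({k:np.round(v,3) for k,v in o.items()})
for c in ("top","side"):
    d=viewer.grab_frame(c); save(d,c+"0.png")
    print(c,[k for k in d],d["fovy"],d["cx"],d["cy"],{k:v for k,v in d.items() if k not in("pixels","world_to_cam")}); print(np.round(d["world_to_cam"],3))
    for n in ("mixer","dial_axis","pointer_tip","start_button_top","ink_jar","tape_roll","ink_spatula"):
        for t in viewer.trace(d,n)[:2]:
            ys,xs=np.nonzero(t["pixels"]); print(n,round(t["score"],2),np.round(t["rect"]),xs.mean().round(1),ys.mean().round(1),len(xs))
E
```

```text
{'clock': np.float64(0.0), 'joints': array([-1.455,  0.478,  0.022,  1.556, -0.011,  1.109, -0.083]), 'qvel': array([ 0.001,  0.001, -0.   , -0.   , -0.   , -0.001,  0.001]), 'tau': array([-0.0000e+00, -5.9644e+01,  1.6080e+00, -2.8121e+01,  1.2000e-02,
        9.0000e-03, -0.0000e+00]), 'tcp_pos': array([0.15 , 0.658, 0.23 ]), 'orientation': array([-3.510e-01, -3.122e+00,  3.000e-03]), 'contact_force': array([ 0.052, -0.615, -0.016]), 'moment': array([ 0.035, -0.028,  0.006]), 'gripper_force': np.float64(0.0), 'grip_width': np.float64(0.085)}
top ['pixels', 'fovy', 'cx', 'cy', 'world_to_cam', 'shot'] 42.17200261628823 251.8936883084715 181.8548042446552 {'fovy': 42.17200261628823, 'cx': 251.8936883084715, 'cy': 181.8548042446552, 'shot': 1}
[[ 0.015 -1.    -0.011 -0.021]
 [ 0.996  0.014  0.084 -0.584]
 [-0.084 -0.012  0.996 -1.319]
 [ 0.     0.     0.     1.   ]]
mixer 0.91 [116. 126. 292. 253.] 206.0 189.1 13593
mixer 0.24 [108. 217. 210. 254.] 143.4 236.2 1217
dial_axis 0.93 [119. 129. 296. 252.] 205.9 189.0 13454
pointer_tip 0.57 [234. 190. 256. 213.] 246.0 200.1 386
start_button
[... 160 characters left out ...]
la 0.68 [107. 216. 208. 258.] 144.5 236.5 1272
side ['pixels', 'fovy', 'cx', 'cy', 'world_to_cam', 'shot'] 52.982542807078616 250.53678105371347 188.01905662623483 {'fovy': 52.982542807078616, 'cx': 250.53678105371347, 'cy': 188.01905662623483, 'shot': 2}
[[-0.941 -0.337  0.024  0.529]
 [ 0.197 -0.491  0.849 -0.208]
 [-0.275  0.803  0.528 -0.825]
 [ 0.     0.     0.     1.   ]]
mixer 0.62 [131. 180. 322. 334.] 223.0 250.0 16699
dial_axis 0.84 [129. 181. 324. 337.] 222.8 250.3 16828
pointer_tip 0.87 [252. 191. 278. 213.] 263.0 203.0 425
ink_jar 0.76 [295. 166. 320. 204.] 307.9 183.2 674
tape_roll 0.72 [159. 204. 191. 220.] 172.9 208.0 168
ink_spatula 0.9 [221. 264. 314. 378.] 260.8 335.5 2250
```

```bash
python3 - <<'E'
import cv2,numpy as np
t=cv2.imread("pics/top0.png");s=cv2.imread("pics/side0.png")
# originals upscaled 1.5
a=cv2.resize(t[int(90*1.5):int(270*1.5),int(100*1.5):int(340*1.5)],(800,600))
b=cv2.resize(s[int(160*1.5):int(340*1.5),int(120*1.5):int(360*1.5)],(800,600))
cv2.imwrite("pics/a.png",a);cv2.imwrite("pics/b.png",b)
E
```

```text
(no output)
```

View pics/a.png

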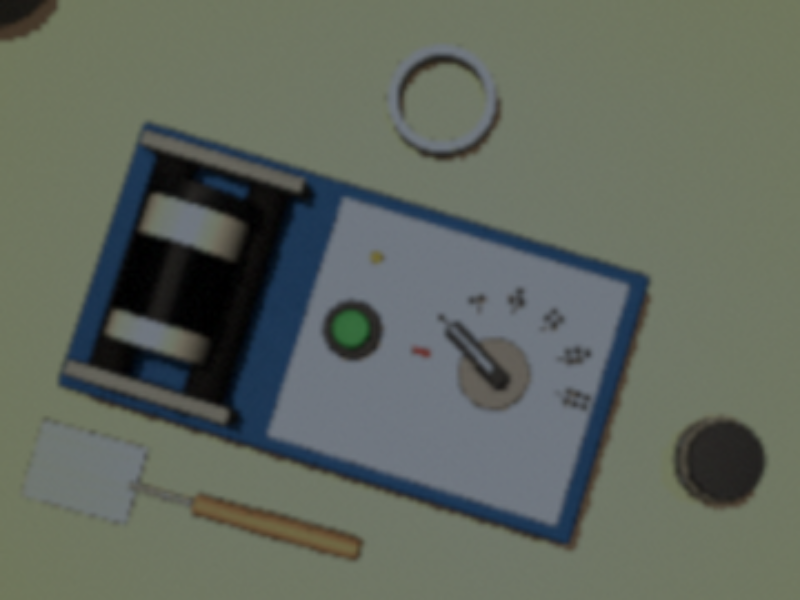

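View pics/b.png

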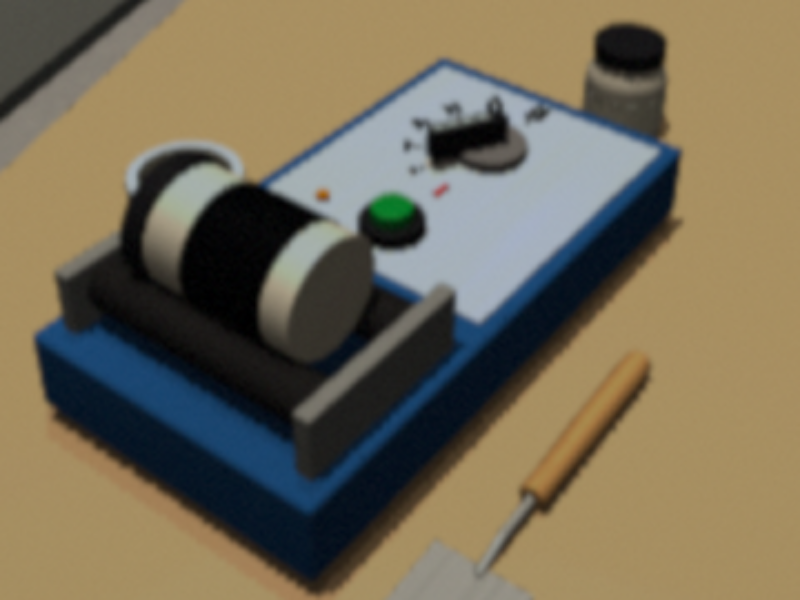

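The top crop shows the red bar at (421,352), the selector axis at about (494,374) and the pointer tip at about (447,320). That is about 30° clockwise from off, at the one-pip mark, so three more clicks are needed. The green button is at (351,328). Next I'll fit the mixer pose from the box corners in both views.

```bash
cat >> h.py <<'E'
def W(p,q):
    q=np.atleast_2d(q); c,s=np.cos(p[2]),np.sin(p[2]); return np.c_[p[0]+c*q[:,0]-s*q[:,1],p[1]+s*q[:,0]+c*q[:,1],q[:,2]]
E
python3 - <<'E'
from h import *
from scipy.optimize import least_squares
T=viewer.grab_frame("top");S=viewer.grab_frame("side")
x,y=.11,.21
q=np.array([[x,y,.07],[x,-y,.07],[-x,-y,.07],[-x,y,.07]])
a=np.array([[148,125],[648,278],[572,543],[62,382]])*.3+[100,90]
b=np.array([[37,338],[445,60],[678,150],[315,515]])*.3+[120,160]
f=lambda p,k=3:np.r_[((px(T,W(p,q))-a)*(k&1)).ravel(),((px(S,W(p,q))-b)*(k>>1)).ravel()]
for k in (1,2,3):
    s=least_squares(f,[.6,.1,-.2],args=(k,)); print(k,s.x,np.round(f(s.x,k),1))
p=s.x; np.save("p.npy",p)
c=np.array([0,-.115])
for n,m in (("axis",[0,-.115,.081]),("btn",[0,0,.09]),("1tip",[.048*.5,-.115+.048*.866,.1]),("4pip",[.066*.866,-.115-.066*.5,.07])):
    P=W(p,m); print(n,P.round(4),(px(T,P)-[100,90])/.3,(px(S,P)-[120,160])/.3)
E
```

```text
1 [ 0.55923731  0.10396674 -0.28487984] [-0.7 -1.5  1.9 -0.8  0.   1.  -1.3  1.1 -0.  -0.  -0.  -0.   0.  -0.
 -0.  -0. ]
2 [ 0.55480101  0.10747292 -0.27845014] [-0.   0.   0.   0.  -0.   0.  -0.   0.  -1.6 -0.4 -0.9 -1.4  2.1 -0.6
  0.5  0.4]
3 [ 0.55689956  0.10528271 -0.28039804] [-1.5 -0.4  1.3 -0.3 -0.2  1.6 -1.8  2.4 -1.9 -1.5 -1.2 -1.9  1.5 -1.2
 -0.4 -0.9]
axis [[ 0.5251 -0.0052  0.081 ]] [[495.01610907 375.74245414]] [[488.72293868 139.56710496]]
btn [[0.5569 0.1053 0.09  ]] [[351.88673358 331.77746741]] [[392.41101401 205.38394554]]
1tip [[0.5596 0.0281 0.1   ]] [[451.6524572  328.75566127]] [[428.79290852 131.59000957]]
4pip [[ 0.5709 -0.0528  0.07  ]] [[557.03255691 318.61125072]] [[450.11633564 106.99674765]]
```

```bash
cat >> h.py <<'E'
from scipy.spatial.transform import Rotation as Ro
p=np.load("p.npy")
def tgt(th,rho=.040,off=.018):
    t=np.radians(th); d=np.array([np.sin(t),np.cos(t)]); g=np.array([np.cos(t),-np.sin(t)])
    q=np.array([0,-.115])+rho*d-off*g
    return W(p,[*q,0])[0,:2], np.degrees(p[2])-th   # xy, world angle of -x_t
def cmd(xyz,ang,o=None):
    o=o or get_obs(); R=Ro.from_rotvec(o["orientation"]).as_matrix()
    a=np.degrees(np.arctan2(-R[1,0],-R[0,0])); dz=(ang-a+180)%360-180
    return np.round(np.r_[R.T@(np.array(xyz)-o["tcp_pos"])/.2, -dz/90],3)
E
python3 - <<'E'
from h import *
for th in (10,30,60,90,112):
    xy,a=tgt(th); print(th,xy.round(4),round(a,1),cmd([*xy,.23],a))
print(cmd([*W(p,[0,0,.2])[0]],np.degrees(p[2])))
E
```

```text
10 [0.5265 0.0386] -26.1 [-2.524 -2.603  0.006  0.147]
30 [0.5414 0.0355] -46.1 [-2.6   -2.601  0.006  0.369]
60 [0.5596 0.0219] -76.1 [-2.704 -2.648  0.006  0.703]
90 [0.5685 0.001 ] -106.1 [-2.771 -2.739  0.006  1.036]
112 [ 0.5677 -0.0157] -128.1 [-2.785 -2.822  0.006  1.28 ]
[-2.598 -2.244  0.156  0.036]
```

play_rows([
  [[1,-0.28,-0.29,-0.15,0],[1,-0.56,-0.58,-0.15,0],[1,-0.84,-0.87,-0.15,0],[1,-0.84,-0.87,-0.15,0],[1,-0.84,-0.87,-0.15,0],[1,-0.84,-0.87,-0.15,0],[1,-0.84,-0.87,-0.15,0],[1,-0.84,-0.87,-0.15,0]],
], grip_force=20)

```text
clock: 1.57
tcp_pos: [0.2768, 0.4495, 0.262]
orientation: [0.358, 3.12, 0.002]
contact_force: [-0.4, 0.7, -0.3]
grip_width: 0.0001
gripper_force: 0.0
```

play_rows([
  [[1,-0.84,-0.87,0,0],[1,-0.84,-0.87,0,0],[1,-0.84,-0.87,0,0],[1,-0.84,-0.87,0,0],[1,-0.84,-0.87,0,0],[1,-0.84,-0.87,0,0],[1,-0.84,-0.87,0,0],[1,-0.84,-0.87,0,0],[1,-0.84,-0.87,0,0]],
])

```text
clock: 2.32
tcp_pos: [0.3997, 0.246, 0.2613]
orientation: [-0.348, -3.122, -0.001]
contact_force: [0.1, 1.1, -0.5]
grip_width: -0.0003
gripper_force: 0.0
```

play_rows([
  [[1,-0.84,-0.86,0,0.147],[1,-0.84,-0.86,0,0.147],[1,-0.84,-0.86,0,0.147],[1,-0.84,-0.86,0,0.147],[1,-0.84,-0.86,0,0.147],[1,-0.84,-0.86,0,0.147],[1,-0.84,-0.86,0,0.147],[1,-0.84,-0.86,0,0.147],[1,-0.84,-0.86,0,0.147],[1,-0.84,-0.86,0,0.147]],
])

```text
clock: 3.15
tcp_pos: [0.5253, 0.0421, 0.261]
orientation: [-0.701, -3.061, -0.001]
contact_force: [-0.2, 0.4, 0.1]
grip_width: 0.0001
gripper_force: 0.0
```

```bash
python3 - <<'E'
from h import *
o=get_obs(); print(o["clock"],o["tcp_pos"],o["joints"].round(2),o["grip_width"],o["contact_force"])
for th in (5,10): xy,a=tgt(th); print(th,cmd([*xy,.11],a),cmd([*xy,.087],a))
E
```

```text
3.15 [0.52530567 0.04213296 0.2609757 ] [-0.6   0.21  0.47  1.9  -0.11  1.06  1.04] 0.00013362229594599621 [-0.1720497   0.40656911  0.12859243]
5 [ 0.003 -0.022  0.755 -0.053] [ 0.003 -0.022  0.87  -0.053]
10 [-0.014 -0.013  0.755  0.003] [-0.014 -0.013  0.87   0.003]
```

play_rows([
  [[1,0,-0.02,0.2,-0.05],[1,0,-0.02,0.4,-0.05],[1,0,-0.02,0.6,-0.05],[1,0,-0.02,0.74,-0.05],[1,0,-0.02,0.74,-0.05],[1,0,-0.02,0.74,-0.05]],
])

```text
clock: 3.65
tcp_pos: [0.5229, 0.0371, 0.1127]
orientation: [-0.583, -3.084, 0.001]
contact_force: [0.5, -0.0, 0.8]
grip_width: -0.0
gripper_force: 0.0
```

```bash
python3 - <<'E'
from h import *
o=get_obs(); print(o["tcp_pos"],o["contact_force"])
d=viewer.grab_frame("side"); t=viewer.grab_frame("top")
a=cv2.resize(d["pixels"][150:260,200:340,::-1],(700,550),interpolation=cv2.INTER_CUBIC); cv2.imwrite("pics/c.png",a)
P=o["tcp_pos"]; print((px(d,P)-[200,150])*5)
E
```

```text
[0.52294151 0.03706905 0.11270324] [ 0.48108567 -0.00344385  0.80326419]
[[312.57724754 250.84229092]]
```

View pics/c.png

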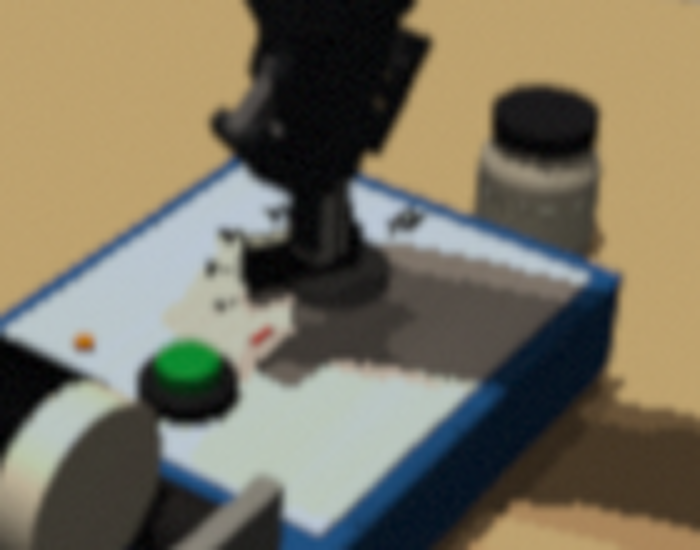

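The closed fingertip is at (325,255), hiding the rear of the pointer arm at (250–300,265). It is on the ccw side with clearance, so I'll descend and then push in stages.

play_rows([
  [[1,0,0,0.05,0],[1,0,0,0.1,0],[1,0,0,0.125,0],[1,0,0,0.125,0]],
])

```text
clock: 4.08
tcp_pos: [0.5233, 0.0357, 0.0873]
orientation: [-0.587, -3.085, 0.001]
contact_force: [-1.1, -0.1, -0.4]
grip_width: -0.0003
gripper_force: 0.0
```

```bash
python3 - <<'E'
from h import *
o=get_obs(); print(o["tcp_pos"],o["contact_force"])
for th in range(10,116,5): xy,a=tgt(th); print(th,cmd([*xy,.087],a))
E
```

```text
[0.52327364 0.03572035 0.08733854] [-1.10330817 -0.0710231  -0.41277073]
10 [-0.01   0.019  0.002  0.05 ]
15 [-0.028  0.025  0.002  0.106]
20 [-0.047  0.029  0.002  0.161]
25 [-0.066  0.031  0.002  0.217]
30 [-0.085  0.032  0.002  0.272]
35 [-0.104  0.031  0.002  0.328]
40 [-0.123  0.029  0.001  0.384]
45 [-0.141  0.024  0.001  0.439]
50 [-0.16   0.019  0.001  0.495]
55 [-0.177  0.011  0.001  0.55 ]
60 [-0.194  0.002  0.001  0.606]
65 [-0.21  -0.008  0.001  0.661]
70 [-0.225 -0.02   0.001  0.717]
75 [-0.239 -0.033  0.001  0.772]
80 [-0.252 -0.047  0.001  0.828]
85 [-0.264 -0.062  0.001  0.884]
90 [-0.274 -0.078  0.001  0.939]
95 [-0.283 -0.095  0.001  0.995]
100 [-2.90e-01 -1.13e-01  1.00e-03  1.05e+00]
105 [-2.960e-01 -1.310e-01  1.000e-03  1.106e+00]
110 [-3.000e-01 -1.500e-01  1.000e-03  1.161e+00]
115 [-3.020e-01 -1.690e-01  1.000e-03  1.217e+00]
```

play_rows([
  [[1,-0.01,0.019,0,0.05],[1,-0.028,0.025,0,0.106],[1,-0.047,0.029,0,0.161],[1,-0.066,0.031,0,0.217],[1,-0.075,0.032,0,0.245],[1,-0.085,0.032,0,0.272],[1,-0.095,0.032,0,0.3],[1,-0.104,0.031,0,0.328],[1,-0.114,0.03,0,0.356],[1,-0.123,0.029,0,0.384],[1,-0.132,0.027,0,0.412],[1,-0.141,0.024,0,0.439]],
])

```text
clock: 5.08
tcp_pos: [0.5515, 0.0309, 0.0883]
orientation: [-1.597, -2.703, -0.001]
contact_force: [-1.4, 1.8, 1.3]
grip_width: 0.0003
gripper_force: 1.1
```

```bash
cat > look.py <<'E'
from h import *
import sys
o=get_obs(); print(o["clock"],o["tcp_pos"],o["contact_force"])
for th in range(45,121,5): xy,a=tgt(th); print(th,cmd([*xy,.087],a))
for c in ("side","top"):
    d=viewer.grab_frame(c); tr=viewer.trace(d,"pointer_tip")[:1]
    for t in tr: print(c,t["score"],t["rect"])
    for k in range(1,6):
        a=np.radians(30*k); print(k,px(d,W(p,[.048*np.sin(a),-.115+.048*np.cos(a),.1])).round(0),end=" ")
    u,v=px(d,W(p,[0,-.115,.09]))[0].astype(int)
    cv2.imwrite(f"pics/{sys.argv[1]}{c}.png",cv2.resize(d["pixels"][v-40:v+40,u-50:u+50,::-1],(500,400),interpolation=cv2.INTER_CUBIC))
a=[cv2.imread(f"pics/{sys.argv[1]}{c}.png") for c in("side","top")]
cv2.imwrite(f"pics/{sys.argv[1]}.png",cv2.resize(np.hstack(a),(800,320)))
E
python3 look.py s1
```

```text
5.0833 [0.55146076 0.03087154 0.08831908] [-1.38731121  1.79364955  1.29219628]
45 [-0.004 -0.003  0.007 -0.001]
50 [-0.022  0.004  0.007  0.055]
55 [-0.04   0.01   0.007  0.11 ]
60 [-0.059  0.014  0.006  0.166]
65 [-0.078  0.016  0.006  0.221]
70 [-0.097  0.017  0.006  0.277]
75 [-0.116  0.016  0.006  0.333]
80 [-0.135  0.013  0.006  0.388]
85 [-0.154  0.008  0.006  0.444]
90 [-0.172  0.003  0.006  0.499]
95 [-0.19  -0.005  0.006  0.555]
100 [-0.206 -0.014  0.006  0.61 ]
105 [-0.222 -0.025  0.006  0.666]
110 [-0.237 -0.036  0.006  0.721]
115 [-0.251 -0.049  0.006  0.777]
120 [-0.264 -0.064  0.006  0.833]
side 0.63 [259.0, 193.3, 279.5, 209.7]
1 [[249. 199.]] 2 [[247. 194.]] 3 [[251. 189.]] 4 [[258. 186.]] 5 [[268. 185.]] top 0.71 [247.5, 193.8, 258.7, 210.0]
1 [[235. 189.]] 2 [[244. 184.]] 3 [[254. 184.]] 4 [[262. 190.]] 5 [[267. 198.]]
```

View pics/s1.png

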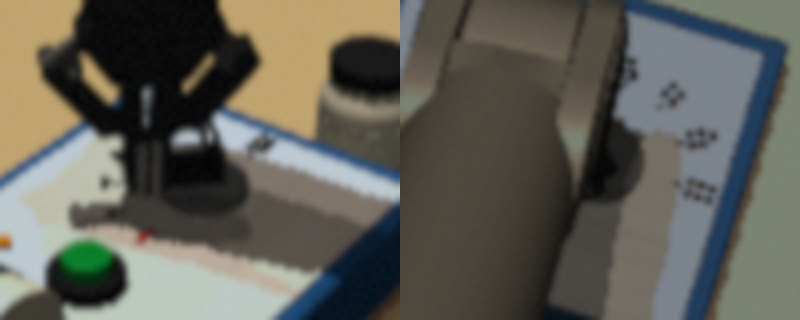

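The finger at (145,165) is against the pointer arm, which shows just right of it at (195,165). The force is about 2 N, near the first hump. I'll continue toward 75°.

play_rows([
  [[1,-0.013,0,0.005,0.028],[1,-0.022,0.004,0.005,0.055],[1,-0.031,0.007,0.005,0.083],[1,-0.04,0.01,0.005,0.11]],
])

```text
clock: 5.62
tcp_pos: [0.5578, 0.0235, 0.0874]
orientation: [1.825, 2.557, 0.0]
contact_force: [-0.7, 0.6, 0.0]
grip_width: -0.0002
gripper_force: 0.0
```

play_rows([
  [[1,-0.009,0.008,0,0.028],[1,-0.018,0.012,0,0.055],[1,-0.027,0.014,0,0.083],[1,-0.036,0.016,0,0.11],[1,-0.045,0.018,0,0.138],[1,-0.054,0.019,0,0.166]],
])

```text
clock: 6.12
tcp_pos: [0.5642, 0.0166, 0.0872]
orientation: [-2.138, -2.298, -0.001]
contact_force: [-1.6, 4.7, 1.9]
grip_width: -0.0001
gripper_force: 2.3
```

```bash
python3 look.py s2
```

```text
6.1167 [0.56423301 0.01656901 0.08719978] [-1.61620483  4.70602536  1.94428401]
45 [ 0.071 -0.059  0.001 -0.276]
50 [ 0.058 -0.045  0.001 -0.22 ]
55 [ 0.044 -0.033  0.001 -0.165]
60 [ 0.028 -0.021  0.001 -0.109]
65 [ 0.012 -0.011  0.001 -0.054]
70 [-0.005 -0.003  0.001  0.002]
75 [-0.023  0.004  0.001  0.057]
80 [-0.041  0.01   0.001  0.113]
85 [-0.06   0.013  0.001  0.169]
90 [-0.079  0.016  0.001  0.224]
95 [-0.098  0.016  0.001  0.28 ]
100 [-0.117  0.015  0.001  0.335]
105 [-0.136  0.012  0.001  0.391]
110 [-0.155  0.008  0.001  0.446]
115 [-0.173  0.002  0.001  0.502]
120 [-0.191 -0.006  0.001  0.557]
side 0.83 [254.4, 190.1, 278.9, 211.5]
1 [[249. 199.]] 2 [[247. 194.]] 3 [[251. 189.]] 4 [[258. 186.]] 5 [[268. 185.]] top 0.45 [245.7, 197.3, 258.5, 211.4]
1 [[235. 189.]] 2 [[244. 184.]] 3 [[254. 184.]] 4 [[262. 190.]] 5 [[267. 198.]]
```

View pics/s2.png

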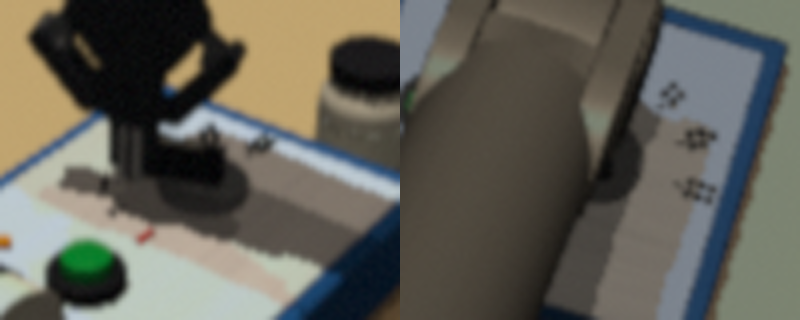

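The finger is at (125,150) against the pointer's end, and the arm runs right to (215,165). The force dropped to 0.6 N at 55° (click into 2) and is now 5 N at 70°, just short of the hump to 3. Continuing.

play_rows([
  [[1,-0.014,0,0,0.028],[1,-0.023,0.004,0,0.057],[1,-0.032,0.007,0,0.085],[1,-0.041,0.01,0,0.113],[1,-0.041,0.01,0,0.113]],
])

```text
clock: 6.73
tcp_pos: [0.5677, 0.0055, 0.0874]
orientation: [2.336, 2.098, -0.0]
contact_force: [-0.7, -0.2, -0.3]
grip_width: -0.0002
gripper_force: 0.0
```

play_rows([
  [[1,-0.009,0.002,0,0.028],[1,-0.019,0.004,0,0.056],[1,-0.029,0.006,0,0.083],[1,-0.038,0.007,0,0.111],[1,-0.048,0.007,0,0.139],[1,-0.057,0.007,0,0.167],[1,-0.057,0.007,0,0.167]],
])

```text
clock: 7.32
tcp_pos: [0.5687, -0.0036, 0.0875]
orientation: [2.589, 1.779, 0.003]
contact_force: [3.0, 4.2, -0.9]
grip_width: -0.0001
gripper_force: 2.5
```

```bash
python3 look.py s3
```

```text
7.3167 [ 0.56868097 -0.00362017  0.08746848] [ 3.00549195  4.17770522 -0.85465173]
45 [ 0.125 -0.141  0.002 -0.555]
50 [ 0.119 -0.123  0.002 -0.5  ]
55 [ 0.112 -0.105  0.002 -0.444]
60 [ 0.103 -0.088  0.002 -0.388]
65 [ 0.092 -0.072  0.002 -0.333]
70 [ 0.08  -0.057  0.002 -0.277]
75 [ 0.067 -0.043  0.002 -0.222]
80 [ 0.053 -0.031  0.002 -0.166]
85 [ 0.038 -0.019  0.002 -0.111]
90 [ 0.021 -0.009  0.002 -0.055]
95 [ 0.004 -0.001  0.002  0.   ]
100 [-0.014  0.006  0.002  0.056]
105 [-0.032  0.012  0.002  0.112]
110 [-0.051  0.016  0.002  0.167]
115 [-0.07   0.018  0.002  0.223]
120 [-0.089  0.019  0.002  0.278]
side 0.59 [254.0, 188.1, 277.8, 212.2]
1 [[249. 199.]] 2 [[247. 194.]] 3 [[251. 189.]] 4 [[258. 186.]] 5 [[268. 185.]] 1 [[235. 189.]] 2 [[244. 184.]] 3 [[254. 184.]] 4 [[262. 190.]] 5 [[267. 198.]]
```

View pics/s3.png

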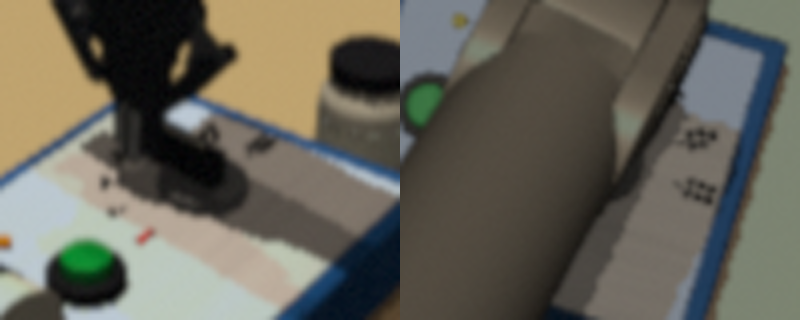

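The arm in the side view now runs from (140,140) to (215,175), with the finger behind it at about 96°. Speed 3 is passed (the force fell to 0 at 80°) and it is climbing the hump to 4. Pushing to about 108°.

play_rows([
  [[1,-0.005,0.003,0,0.028],[1,-0.014,0.006,0,0.056],[1,-0.023,0.009,0,0.084],[1,-0.032,0.012,0,0.112],[1,-0.04,0.014,0,0.135],[1,-0.04,0.014,0,0.135]],
])

```text
clock: 8.02
tcp_pos: [0.567, -0.0143, 0.0873]
orientation: [2.763, 1.493, -0.001]
contact_force: [-0.9, 0.3, 0.5]
grip_width: 0.0001
gripper_force: 0.0
```

The force dropped to zero, so it has clicked into 4. Back off, rise, then verify.

play_rows([
  [[1,0.03,0,0,0],[1,0.05,0,0,0],[1,0.05,0,-0.15,0],[1,0.05,0,-0.35,0],[1,0.05,0,-0.55,0],[1,0.05,0,-0.55,0],[1,0.05,0,-0.55,0]],
])

```text
clock: 8.6
tcp_pos: [0.5746, -0.0044, 0.1996]
orientation: [2.761, 1.495, 0.007]
contact_force: [-0.7, 0.6, -0.6]
grip_width: -0.0001
gripper_force: 0.0
```

```bash
python3 look.py s4|grep -v '\[[- ]*[0-9.]* *[-0-9.]* *[-0-9.]* *[-0-9.]* *\]$'; python3 - <<'E'
from h import *
print(cmd(W(p,[0,0,.2])[0],np.degrees(p[2])),W(p,[0,0,.2]))
T=viewer.grab_frame("top")
for t in viewer.trace(T,"start_button_top")[:1]: print(t["rect"])
E
```

```text
side 0.67 [254.6, 182.6, 276.3, 215.7]
1 [[249. 199.]] 2 [[247. 194.]] 3 [[251. 189.]] 4 [[258. 186.]] 5 [[268. 185.]] top 0.47 [251.2, 200.2, 259.7, 206.8]
1 [[235. 189.]] 2 [[244. 184.]] 3 [[254. 184.]] 4 [[262. 190.]] 5 [[267. 198.]] 
[ 0.417 -0.363 -0.02  -1.19 ] [[0.55689956 0.10528271 0.2       ]]
```

View pics/s4.png

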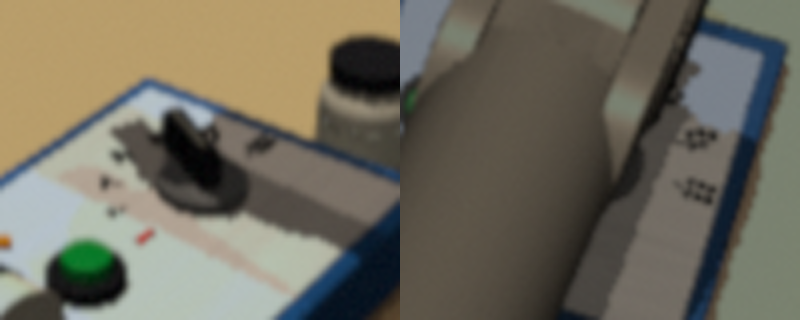

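The pointer tip in the side crop is at (178,115), where the projection puts mark 4. Pips 1, 2, 3 are to its left and 5, 6 to its right at (212,132) and (262,145), so the selector is at four. Next is the button.

play_rows([
  [[1,0.1,-0.09,0,-0.05],[1,0.21,-0.18,0,-0.1],[1,0.31,-0.27,0,-0.15],[1,0.417,-0.363,0,-0.19],[1,0.417,-0.363,0,-0.19],[1,0.417,-0.363,0,-0.19],[1,0.417,-0.363,0,-0.19]],
])

```text
clock: 9.48
tcp_pos: [0.5575, 0.104, 0.1968]
orientation: [2.512, 1.886, -0.002]
contact_force: [-0.6, -0.6, 0.0]
grip_width: 0.0001
gripper_force: 0.0
```

```bash
python3 - <<'E'
from h import *
o=get_obs();print(o["tcp_pos"],o["contact_force"])
print(cmd(W(p,[0,0,.115])[0],np.degrees(p[2])-90))
# button height estimate from first side picture: green blob centre crop-b (393,208)
S=viewer.grab_frame("side")
for z in (.085,.09,.095,.1): print(z,(px(S,W(p,[0,0,z]))-[120,160])/.3)
E
```

```text
[0.55752796 0.10403255 0.19681952] [-0.60031761 -0.63906569  0.04288982]
[ 0.006 -0.005  0.409 -0.001]
0.085 [[392.36559567 211.45539061]]
0.09 [[392.41101401 205.38394554]]
0.095 [[392.45671681 199.27447373]]
0.1 [[392.50270677 193.12661679]]
```

play_rows([
  [[1,0.005,-0.005,0.15,0],[1,0.005,-0.005,0.3,0],[1,0.005,-0.005,0.41,0],[1,0.005,-0.005,0.44,0],[1,0.005,-0.005,0.47,0],[1,0.005,-0.005,0.5,0],[1,0.005,-0.005,0.5,0],[1,0.005,-0.005,0.5,0]],
])

```text
clock: 10.2
tcp_pos: [0.5578, 0.1057, 0.0981]
orientation: [2.512, 1.886, 0.002]
contact_force: [-0.0, 0.4, 0.8]
grip_width: 0.0002
gripper_force: 0.0
```

play_rows([
  [[1,0,0,0.01,0],[1,0,0,0.02,0],[1,0,0,0.02,0],[1,0,0,0.02,0]],
])

```text
clock: 10.53
tcp_pos: [0.5572, 0.1061, 0.0935]
orientation: [-2.511, -1.887, -0.001]
contact_force: [-0.8, -0.0, 1.0]
grip_width: -0.0002
gripper_force: 0.0
```

play_rows([
  [[1,0,0,0.01,0],[1,0,0,0.02,0],[1,0,0,0.02,0],[1,0,0,0.02,0]],
])

```text
clock: 10.87
tcp_pos: [0.5574, 0.1061, 0.0894]
orientation: [2.511, 1.887, 0.001]
contact_force: [-0.8, -0.6, 3.9]
grip_width: -0.0
gripper_force: 1.4
```

play_rows([
  [[1,0,0,0.005,0],[1,0,0,0.01,0],[1,0,0,0.01,0],[1,0,0,0.01,0]],
])

```text
clock: 11.2
tcp_pos: [0.5574, 0.1061, 0.0875]
orientation: [2.511, 1.887, 0.001]
contact_force: [0.7, 1.4, 4.3]
grip_width: -0.0
gripper_force: 2.0
```

play_rows([
  [[1,0,0,0.005,0],[1,0,0,0.01,0],[1,0,0,0.01,0],[1,0,0,0.01,0]],
])

```text
clock: 11.53
tcp_pos: [0.5575, 0.106, 0.086]
orientation: [-2.511, -1.887, -0.001]
contact_force: [-2.2, 0.2, 11.5]
grip_width: -0.0002
gripper_force: 5.8
```

play_rows([
  [[1,0,0,0.004,0],[1,0,0,0.004,0],[1,0,0,0.004,0]],
])

```text
clock: 11.78
tcp_pos: [0.5575, 0.1061, 0.0859]
orientation: [-2.511, -1.886, -0.002]
contact_force: [-3.9, 0.6, 19.1]
grip_width: 0.0002
gripper_force: 9.5
```

It has bottomed: 19 N with no further travel. Release straight up and move off to the left and back for a clear view.

play_rows([
  [[1,0,0,-0.02,0],[1,0,0,-0.1,0],[1,0,0,-0.3,0],[1,0,0,-0.5,0],[1,0,0,-0.7,0],[1,0,0,-0.85,0],[1,0,0,-0.85,0],[1,0,0,-0.85,0]],
])

```text
clock: 12.45
tcp_pos: [0.5575, 0.1061, 0.2555]
orientation: [-2.511, -1.888, -0.004]
contact_force: [0.3, -0.2, -0.3]
grip_width: 0.0001
gripper_force: 0.0
```

```bash
python3 - <<'E'
from h import *
o=get_obs();print(o["tcp_pos"],o["contact_force"],cmd([.42,.25,.256],np.degrees(p[2])-90))
E
```

```text
[0.55748265 0.10607999 0.25552935] [ 0.33962992 -0.17557147 -0.28399774] [ 0.5   -0.86  -0.003 -0.001]
```

play_rows([
  [[1,0.12,-0.2,0,0],[1,0.24,-0.4,0,0],[1,0.36,-0.6,0,0],[1,0.5,-0.86,0,0],[1,0.5,-0.86,0,0],[1,0.5,-0.86,0,0],[1,0.5,-0.86,0,0],[1,0.5,-0.86,0,0]],
])

```text
clock: 13.12
tcp_pos: [0.4192, 0.2492, 0.2535]
orientation: [2.51, 1.887, -0.003]
contact_force: [0.2, -0.3, -0.3]
grip_width: -0.0001
gripper_force: 0.0
```

```bash
python3 - <<'E'
from h import *
t=viewer.grab_frame("top");s=viewer.grab_frame("side")
a=cv2.resize(t["pixels"][90:270,180:340,::-1],(400,450),interpolation=3); b=cv2.resize(s["pixels"][160:340,180:340,::-1],(400,450),interpolation=3)
cv2.imwrite("pics/f.png",np.hstack([a,b]))
E
```

```text
(no output)
```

View pics/f.png

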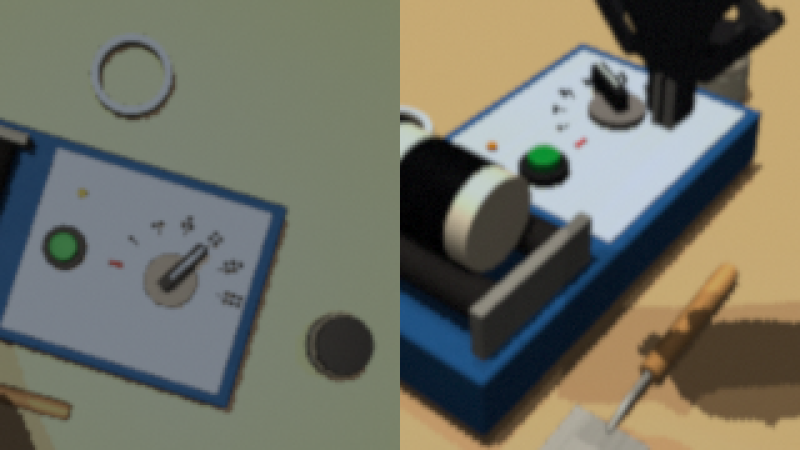

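The pointer, from (170,280) to (205,248) in the top crop, aims at the four-pip mark at (216,238). The button is up, and the jar, tape and spatula are where they were.

```bash
python3 -c "
from bench import r
print(r.hand_in())"
```

```text
the job is handed in; nothing more can be done
None
```

The selector was pushed three clicks clockwise from speed 1 and rests at four. The start button was then pressed fully down and released, the jar, tape roll and spatula were left alone, and the job is handed in at about 13 s on the robot's clock.

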